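# Open the push-and-turn tub and load the feed cassette on the sloped rack

## Task

Open the child-resistant tub: press its cap down hard and, keeping it pressed, turn it anticlockwise until it comes free, then set the cap the right way up in the middle of the round cork mat. Take the plant-feed cassette out of the tub and set it down gently, upright and lengthways, near the top of the sloped rack, and let go so that it slides down by itself to the stop; do not steer or push it down. Leave the two glass vases standing.

Things in the scene. Friction and masses are not known exactly. Their poses are not given: they have to be found in the camera images.
- tub: white round plastic tub, its grey base disc (132 mm) screwed to the table. Origin: centre of the underside, z up. Body 114 mm across to a height of 30 mm, then a neck 92 mm across, rim at 60 mm; a springy grey collar, 76 mm wide inside and 84 outside, stands out of the neck to 72 mm. Inner floor at 34 mm. At first the cap hides the neck.
- cap_bar (a point): centre of the grip bar on top of the loose white cap (0.16 kg): 74 mm long (x), 22 mm thick (y), 30 mm high. It stands on the cap's flat round roof, 85 mm across, 15 mm below this point. Below: a dome 85 mm and a ribbed skirt 115 mm across; lower rim 85 mm below this point, hollow. On the tub this point is 129 mm above the table and the cap's x lies along the tub's x.
- cap_rim (a point): centre of the cap's lower rim, 85 mm below cap_bar. Once turned free at about 75 degrees the cap is let up and lifted straight off; it must rise 70 mm to clear the cassette under it
- tub_spring (a joint): how far the cap presses the tub's spring collar down, m: 0 at rest, 0.010 at its stop. About 8 N starts it, 15 N reaches the stop. Below 0.006 the cap is locked against turning; 0.008 is a good depth to turn it at
- cassette_mid (a point): centre of the plant-feed cassette: loose aluminium block with dark ribs, 60 mm long (x), 36 thick (y), 64 high (z), 0.15 kg. It stands upright in the tub under the cap, turned up to 0.5 rad from the tub's x, its top 98 mm above the table; its top 26 mm stand above the tub's collar, free to grip across its thickness from above
- deck: slippery steel deck of the fixed plywood rack (base 220 x 78 mm), sloping 20 degrees. Origin: on its surface, mid-width, at the face of the stop at the low end, 30 mm above the table. x: up the slope (204 mm long), y: across, z: square to the surface. Rails 16 mm high leave a lane 52 mm wide; stop 42 mm high. Against the stop the cassette's centre is at x 30, z 32 mm
- mat: round cork mat, 132 mm across, 4 mm thick, fixed to the table; origin: centre of its underside
- cassette: the same cassette; origin at the centre of its underside
- cap: the same cap; origin at the centre of its lower rim. It turns only while pushed down 6 to 10 mm, anticlockwise seen from above; it must stay pushed down until it comes free at 52 degrees; an end stop follows at 96 degrees, so about 75 degrees is right
- bud_vase_0: green glass bud vase, 48 mm wide, 150 mm high, standing at the back; a bystander
- bud_vase_1: green glass bud vase, 46 mm wide, 144 mm high, standing at the back; a bystander
Mind the look-alikes: they are no part of the job. Leave any green or turquoise look-alike of the cap alone.

How it is judged:
By the outcome, as a careful person would: the job done as asked, in the order asked, and still so for the second after the job is handed in, with the robot touching nothing.
It also fails if it takes over 58 s, if anything falls off the work surface, if the arm or the gripper's body presses on something with over 40 N, if the wrist force passes 120 N, or if a joint passes its speed limit or range.

## Robot

A 7-joint arm with a two-finger parallel gripper is mounted at the origin on the work surface; the furniture and walls round the work are solid. World frame = base frame: x ahead of the robot, y to its left, z up, the work surface at z = 0. Lengths are in m, angles in rad, forces in N, time in s.
With the tool pointing down it reaches from about 0.4 to 0.875 m from the base axis. Payload 19.3 kg.
Tool frame: the origin (TCP) lies between the finger pads; the fingertips stand 17 mm ahead of it and the grasp point (between the pads) lies 2 mm behind it (bot.finger_overhang is the distance from the TCP to the fingertips, in m); z points along the fingers, y is the line along which they close (so a half turn about z gives the same grasp; the last joint's range is limited). The gripper opens to 85 mm and grips with 20 to 120 N. Pads are 22 mm wide; open, the fingers measure 114 mm over their backs; the gripper's body (76 mm by 85 mm) begins 54 mm behind the grasp point. The pads swing forward as they close: fully open they stand 13 mm farther back than shut.
Start: joints at [1.051, 0.521, -0.036, 1.599, 0.021, 1.021, -0.113], TCP at [0.272, -0.563, 0.248] pointing down, gripper open.
Joint ranges: [-2.91, 2.91], [-0.3, 2.13], [-1.5, 1.42], [0.17, 2.43], [-1.26, 4.41], [0.16, 1.93], [-2.52, 2.52]. Speed limits (rad/s): [1.89, 1.89, 2.39, 2.39, 3.01, 3.01, 3.01].

## Interface

Orientations are given as [roll, pitch, yaw] about the fixed x, y, z axes, in that order (R = Rz(yaw) Ry(pitch) Rx(roll)).
In Python, from workcell import observe, grab_frame, bot gives the robot as it stands.
- The arm moves only by the shell command python3 -m crank 'ROWS' [FORCE]. ROWS is a JSON object of lists of equal length, an entry for each row: "linear": the shift along the world's x, y, z each as a share of 0.25 m, from -1 to 1, a list of three; "delta_rot": the turn, a rotation vector about the world's x, y, z each as a share of 30 degrees, from -1 to 1, a list of three; "fingers": the opening, from -1 (shut) to 1 (fully open). In form: {"linear": [[dx, dy, dz], ...], "delta_rot": [[rx, ry, rz], ...], "fingers": [fingers, ...]}. A call has 1 to 5 rows; each row is the pose to reach, as a shift and turn from the pose commanded when the call began; what a row does not reach only later rows make up. A row lasts 1/10 s, in which the tool goes at most 50 mm and 8.59 degrees, less where a joint would pass 70% of its speed; a pose out of reach is approached as far as the arm can. A call with a number of a shift or a turn outside -1 to 1 is refused whole. A call with a gripper value outside its range is refused whole. The fingers move at their own pace and stop on an object; FORCE is the grip in N (left out, the last holds). Time passes only in rows, so rows that repeat a pose let the fingers close. It gives the time, the measured TCP pose, the force, the opening and the grip force at its end, in the units of the state.
- observe(): the state, without advancing time (a new reading comes with each control period).
- grab_frame(name): name is "scene" or "side" or "wrist"; returns a dict with "image" (420x560x3 uint8, red, green, blue), "mtx" (3x3 intrinsics, pixels), "xyz" and "orientation" of the camera in the world. Camera axes: x right, y down, z forward; pixel columns grow to the right and rows downward; lengths in m; the calibration is good to about 2 mm. A picture is of the moment at which its call begins. There is no depth.
- bot.job_done(): hands the job in; it is judged then, once.
The state is a dict: "clock": time; "qpos": joint angles; "qd": joint speeds; "joint_efforts": joint torques, N m; "position": TCP position; "tool_rot": TCP orientation; "force": force on the tool from outside, world axes, zero at the start; "moment": the same for the moment, N m; "grip_width": finger opening in m; "finger_force": force on a finger pad.
Only numpy, scipy, OpenCV 4.12 (cv2) and the standard library are available. Lean on these libraries where they do the work, as an engineer would, in place of code of your own. Each camera call takes 0.05 s, during which the arm holds its last target. There are 200 camera calls.

## Working session

There is one attempt and no reset: what is moved stays moved. The work goes in short steps, Python scripts to look and compute and a shell command to move; the robot and the scene stay as the last step left them, time stands still between calls to the robot, and variables do not carry over. Pictures are saved under pics/ and viewed, at most 10 in all, crops included, and the job is handed in when it is done.

```bash
mkdir -p pics; cat > h.py <<'E'
import numpy as np, cv2, json
from scipy.spatial.transform import Rotation as R
from workcell import observe, grab_frame, bot
def snap(n,tag):
    f=grab_frame(n); cv2.imwrite(f'pics/{tag}.png',f['image'][:,:,::-1])
    np.savez(f'pics/{tag}.npz',**{k:np.array(v) for k,v in f.items()}); return f
def load(tag): return dict(np.load(f'pics/{tag}.npz'))
def Rc(f):
    o=np.array(f['orientation']); return o if o.shape==(3,3) else R.from_euler('xyz',o).as_matrix()
def ray(f,u,v):
    d=Rc(f)@np.linalg.inv(f['mtx'])@np.array([u,v,1.]); return np.array(f['xyz']),d
def onz(f,u,v,z):
    c,d=ray(f,u,v); return c+d*(z-c[2])/d[2]
def proj(f,p):
    q=f['mtx']@(Rc(f).T@(np.array(p)-f['xyz'])); return q[:2]/q[2]
E
python3 - <<'E'
from h import *
a=snap('scene','s0');b=snap('side','d0')
for f in(a,b): print(f['xyz'],f['orientation'],f['mtx'][0])
print(observe())
cv2.imwrite('pics/both.png',np.hstack([cv2.resize(x['image'][:,:,::-1],(400,300)) for x in(a,b)]))
E
```

```text
[0.21824025 0.54598357 0.914594  ] [-2.42819472 -0.01790364 -2.68502486] [409.46320449   0.         280.89417545]
[0.04459336 0.7134976  0.55334149] [-2.02378056 -0.0083767  -2.58492263] [432.20841161   0.         280.78646228]
{'clock': 0.1, 'qpos': array([ 1.05078789,  0.52191478, -0.03632944,  1.59992578,  0.02123083,
        1.02110407, -0.11281621]), 'qd': array([ 0.00094633, -0.0016785 , -0.00019389, -0.00090048, -0.00053242,
       -0.0006736 ,  0.0003957 ]), 'joint_efforts': array([ 3.47543872e-03, -9.28498793e+01,  1.98359929e+00, -3.70533085e+01,
        1.80895423e-02,  5.38085136e-03, -5.32336526e-05]), 'position': array([ 0.27159297, -0.5626042 ,  0.24781699]), 'tool_rot': array([-3.14063085e+00,  9.22666012e-05,  4.49798697e-01]), 'force': array([-0.16999353, -1.16050211, -0.46468309]), 'moment': array([-0.00331253, -0.0400191 ,  0.01093133]), 'finger_force': 0.0, 'grip_width': 0.08558603781001943}
```

View pics/s0.png

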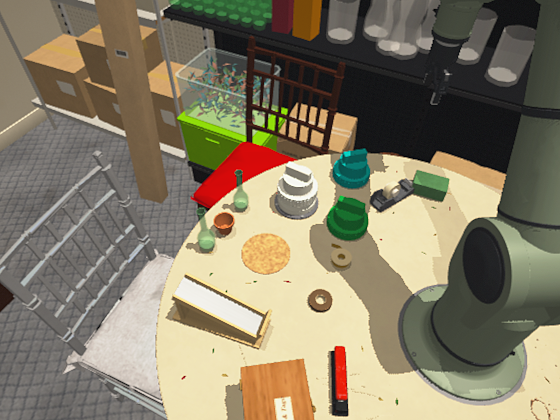

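View pics/d0.png

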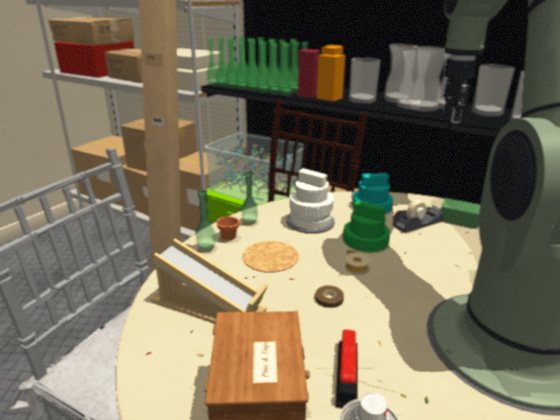

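The white tub with the white cap is at scene (297,190). The look-alikes are green at (348,217) and turquoise at (352,168), so the white one fits. The mat is at (266,253), the rack at (220,311), and the vases at (240,190) and (206,230). I'll confirm in an enlarged crop.

```bash
python3 - <<'E'
from h import *
a=load('s0')
c=lambda x,y,w,h,W,H: cv2.resize(a['image'][y:y+h,x:x+w,::-1],(W,H),interpolation=cv2.INTER_CUBIC)
cv2.imwrite('pics/crop.png',np.hstack([c(265,150,75,75,390,390),c(165,265,115,115,390,390)]))
# mat
hsv=cv2.cvtColor(a['image'],cv2.COLOR_RGB2HSV)
m=cv2.inRange(hsv,(8,90,120),(22,255,255)); m[:225]=0;m[280:]=0;m[:,:230]=0;m[:,300:]=0
cs,_=cv2.findContours(m,0,2); k=max(cs,key=cv2.contourArea); e=cv2.fitEllipse(cv2.convexHull(k)); print('mat',e,onz(a,*e[0],.004))
P=np.array([onz(a,*p[0],.004)[:2] for p in k]); print('mat rad',cv2.minEnclosingCircle(P.astype(np.float32)))
E
```

```text
mat ((265.32708740234375, 253.20849609375), (40.87617874145508, 49.22357940673828), 89.6690444946289) [ 0.51635378 -0.003338    0.004     ]
mat rad ((0.5173091888427734, -0.00607192562893033), 0.06661336123943329)
```

View pics/crop.png

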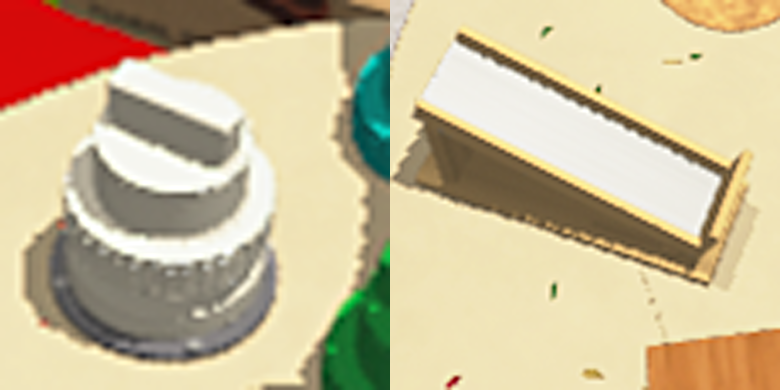

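The crop confirms the white cap on its grey disc; the bar's top runs from about (117,70) to (242,131) in crop pixels. The rack's high end is on the left (460,38)/(418,105), and its stop is at the right (750,155)/(705,280).

```bash
python3 - <<'E'
from h import *
a=load('s0')
L=lambda u,v:(265+u/5.2,150+v/5.2)
Q=lambda u,v:(165+u/3.391,265+v/3.391)
p=[onz(a,*L(*q),.144)[:2] for q in((127,62),(109,78),(237,136),(245,126))]
print('bar corners',np.round(p,3),np.mean(p,0)); d=(p[3]+p[2]-p[0]-p[1]);print(np.linalg.norm(d)/2,np.arctan2(d[1],d[0]))
# base disc extremes
print('disc', [np.round(onz(a,*L(*q),.005)[:2],3) for q in((53,280),(275,280),(165,360))])
for n,q,z in(('baseF L',(395,180),0),('baseF R',(710,283),0),('railtopHi far',(458,33),.115),('railtopHi near',(416,104),.115),('stoptop far',(750,153),.069),('stop top near',(712,245),.069),('deckhi far',(455,50),.0998),('deckhi near',(425,98),.0998)):
    print(n,np.round(onz(a,*Q(*q),z),3))
E
```

```text
bar corners [[ 0.552 -0.217]
 [ 0.555 -0.202]
 [ 0.478 -0.193]
 [ 0.477 -0.202]] [ 0.51523327 -0.20354099]
0.07698409244773995 2.981333350025537
disc [array([ 0.571, -0.172]), array([ 0.459, -0.229]), array([ 0.49 , -0.147])]
baseF L [0.397 0.143 0.   ]
baseF R [0.174 0.114 0.   ]
railtopHi far [0.383 0.08  0.115]
railtopHi near [0.385 0.14  0.115]
stoptop far [0.181 0.05  0.069]
stop top near [0.184 0.123 0.069]
deckhi far [0.382 0.084 0.1  ]
deckhi near [0.385 0.126 0.1  ]
```

```bash
python3 -m crank '{"linear":[[0.486,0.718,0.05],[0.486,0.718,0.05],[0.486,0.718,0.05],[0.486,0.718,0.05],[0.486,0.718,0.05]],"delta_rot":[[0,0,-0.58],[0,0,-0.58],[0,0,-0.58],[0,0,-0.58],[0,0,-0.58]],"fingers":[1,1,1,1,1]}' 30
python3 -m crank '{"linear":[[0.486,0.718,0],[0.486,0.718,0],[0.486,0.718,0],[0.486,0.718,0],[0.486,0.718,0]],"delta_rot":[[0,0,-0.58],[0,0,-0.58],[0,0,-0.58],[0,0,-0.58],[0,0,-0.58]],"fingers":[1,1,1,1,1]}'
python3 - <<'E'
from h import *
a=snap('wrist','w0'); print(a['xyz'],a['orientation'])
print(observe()['qpos'],observe()['position'],observe()['tool_rot'])
print(proj(a,[.515,-.204,.144]))
E
```

```text
clock: 0.6
position: [0.396, -0.3791, 0.261]
tool_rot: [-3.14, -0.001, 0.151]
force: [0.1, -0.6, -0.6]
grip_width: 0.085
finger_force: 0.0
clock: 1.1
position: [0.5166, -0.1997, 0.2606]
tool_rot: [-3.14, -0.0, -0.154]
force: [-0.4, -0.3, 0.1]
grip_width: 0.0852
finger_force: 0.0
[ 0.59789575 -0.21384088  0.38675445] [ 2.81711541e+00  1.80940621e-03 -1.72479041e+00]
[ 0.26952664  0.39573872 -0.01575127  1.77500739  0.00419792  0.97071897
 -1.46889029] [ 0.51826034 -0.19695601  0.26047494] [-3.13901788e+00 -4.46222387e-04 -1.50717351e-01]
[279.10192006 207.67620318]
```

View pics/w0.png

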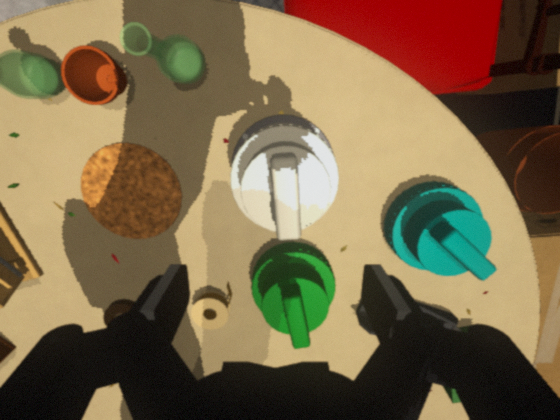

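The wrist picture shows the white cap's bar top spanning roughly (272..299,153) to (277..300,240). Green at (293,290) and turquoise at (440,230) are separate from it.

```bash
python3 - <<'E'
from h import *
a=load('w0')
g=cv2.cvtColor(a['image'],cv2.COLOR_RGB2HSV)
for v in(165,180,195,210,225,235): print(v,a['image'][v,262:312:3].sum(1)//3)
p=[onz(a,*q,.144)[:2] for q in((272,154),(298,154),(277,239),(300,239))]
print(np.round(p,4),np.mean(p,0)); d=p[0]+p[1]-p[2]-p[3]; print(np.linalg.norm(d)/2,np.arctan2(d[1],d[0]))
# mat
m=cv2.inRange(g,(5,90,90),(22,255,255)); m[:130]=0;m[250:]=0;m[:,:70]=0;m[:,195:]=0
k=max(cv2.findContours(m,0,2)[0],key=cv2.contourArea)
P=np.array([onz(a,*p[0],.004)[:2] for p in k],np.float32); print('mat',cv2.minEnclosingCircle(P))
print('green',onz(a,290,270,.12),onz(a,293,345,.144))
E
```

```text
165 [225 226 148 105 126 132 131 132 134 130 133 123 185 226 227 228 226]
180 [228 225 149 105 194 221 224 224 225 228 228 219 198 228 228 228 228]
195 [210 212 210 110 158 213 224 225 226 227 227 223 189 227 227 226 227]
210 [210 210 212 118 102 178 205 207 209 211 216 217 178 210 215 217 215]
225 [202 208 209 212 194 150 200 207 208 211 208 214 185 194 211 188 191]
235 [151 151 148 150 151 127 193 206 206 210 210 210 193 163 178 179 179]
[[ 0.5608 -0.2052]
 [ 0.5576 -0.2257]
 [ 0.4865 -0.1978]
 [ 0.4834 -0.2178]] [ 0.52207857 -0.21163415]
0.07467295178200506 -0.10229219874032437
mat ((0.5173276662826538, -0.004339642822742462), 0.12448195368051529)
green [ 0.43983037 -0.20396831  0.12      ] [ 0.36900368 -0.19605773  0.144     ]
```

```bash
python3 - <<'E'
from h import *
a=load('w0'); s=load('s0')
print([(v,int(a['image'][v,287].mean())) for v in range(140,262,2)])
for v in(175,190,205,220,235): print(v,[int(x) for x in a['image'][v,262:304].mean(1)])
E
```

```text
[(140, 123), (142, 89), (144, 85), (146, 116), (148, 134), (150, 135), (152, 108), (154, 87), (156, 88), (158, 111), (160, 127), (162, 135), (164, 131), (166, 132), (168, 202), (170, 226), (172, 226), (174, 227), (176, 226), (178, 225), (180, 226), (182, 226), (184, 225), (186, 226), (188, 225), (190, 225), (192, 227), (194, 225), (196, 226), (198, 226), (200, 226), (202, 224), (204, 225), (206, 218), (208, 211), (210, 210), (212, 210), (214, 208), (216, 210), (218, 209), (220, 208), (222, 209), (224, 208), (226, 209), (228, 207), (230, 208), (232, 208), (234, 209), (236, 206), (238, 183), (240, 99), (242, 56), (244, 47), (246, 47), (248, 43), (250, 45), (252, 54), (254, 65), (256, 44), (258, 43), (260, 43)]
175 [227, 226, 226, 224, 223, 211, 183, 134, 107, 108, 144, 183, 204, 215, 219, 222, 224, 223, 225, 224, 226, 225, 225, 227, 224, 227, 225, 228, 227, 226, 228, 227, 223, 217, 199, 183, 193, 220, 228, 228, 227, 226]
190 [214, 218, 221, 224, 225, 223, 216, 190, 148, 130, 124, 140, 175, 200, 214, 222, 222, 223, 225, 225, 224, 225, 225, 228, 224, 225, 227, 225, 226, 227, 226, 227, 227, 224, 214, 199, 190, 202, 224, 228, 228, 227]
205 [211, 209, 209, 212, 211, 211, 205, 173, 115, 97, 95, 96, 110, 139, 167, 186, 200, 203, 205, 206, 208, 209, 211, 213, 217, 220, 224, 223, 225, 228, 228, 227, 227, 225, 220, 212, 194, 179, 199, 211, 216, 218]
220 [208, 209, 210, 210, 209, 210, 208, 211, 206, 203, 176, 137, 111, 108, 134, 160, 182, 197, 204, 206, 205, 205, 210, 207, 209, 208, 210, 211, 210, 212, 210, 214, 213, 213, 208, 199, 181, 168, 182, 206, 215, 214]
235 [151, 149, 147, 151, 149, 152, 148, 153, 151, 150, 147, 151, 151, 148, 133, 127, 150, 172, 193, 201, 205, 206, 204, 205, 206, 206, 205, 210, 209, 210, 210, 211, 211, 210, 213, 204, 193, 181, 165, 163, 175, 177]
```

```bash
python3 - <<'E'
from h import *
a=load('w0')
p=[onz(a,*q,.144)[:2] for q in((272.5,168),(297.5,168),(278.5,239),(300,239))]
print(np.round(p,4),np.mean(p,0)); d=p[0]+p[1]-p[2]-p[3]; print(np.linalg.norm(d)/2,np.linalg.norm(p[0]-p[1]),np.arctan2(d[1],d[0]))
E
```

```text
[[ 0.5495 -0.2038]
 [ 0.5464 -0.2239]
 [ 0.4863 -0.1991]
 [ 0.4834 -0.2178]] [ 0.51641021 -0.21114823]
0.06337332921716606 0.020317586945509135 -0.08451462622511735
```

```bash
python3 - <<'E'
from h import *
a=snap('wrist','w1'); d=load('d0'); print(a['xyz'],observe()['position'],observe()['tool_rot'])
c=lambda a,x,y,w,h,W,H: cv2.resize(a['image'][y:y+h,x:x+w,::-1],(W,H),interpolation=cv2.INTER_CUBIC)
cv2.imwrite('pics/crop2.png',np.hstack([c(a,220,105,130,150,520,600),c(d,280,165,60,75,280,600)[:,:280]]))
E
```

```text
[ 0.59954422 -0.21098889  0.38667576] [ 0.51670876 -0.19970322  0.26041315] [-3.14004908e+00  7.36763668e-05 -1.51734033e-01]
```

View pics/crop2.png

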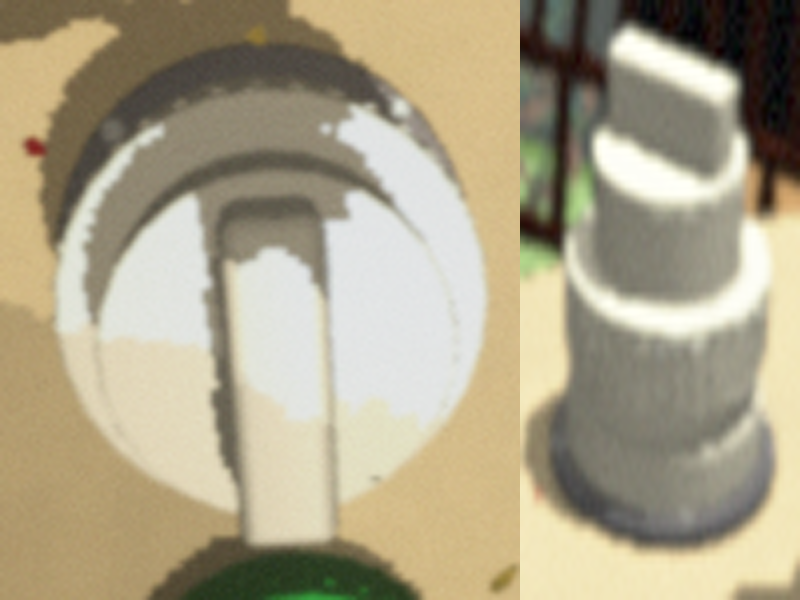

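```bash
python3 - <<'E'
from h import *
a=load('w1'); L=lambda u,v:(220+u/4,105+v/4)
p=[onz(a,*L(*q),.144)[:2] for q in((224,216),(322,216),(245,543),(336,543))]
print(np.round(p,4),np.mean(p,0)); d=p[0]+p[1]-p[2]-p[3]; print(np.linalg.norm(d)/2,np.linalg.norm(p[0]-p[1]),np.arctan2(d[1],d[0]))
for n,q,z in(('roofL',(97,320),.114),('roofR',(457,320),.114),('rooftop',(275,172),.114)): print(n,onz(a,*L(*q),z))
for z in (.07,.08,.09): print(z,onz(a,*L(56,320),z),onz(a,*L(487,300),z))
s=load('s0'); 
for P in([.516,-.208,.144],[.516,-.208,0.005]): print(proj(s,P), proj(load('d0'),P))
E
```

```text
[[ 0.5582 -0.2047]
 [ 0.5552 -0.2242]
 [ 0.4861 -0.1985]
 [ 0.4831 -0.2183]] [ 0.52062394 -0.21140833]
0.07235726085940317 0.0197110039978971 -0.08374332652808204
roofL [ 0.53347818 -0.17109369  0.114     ]
roofR [ 0.52097194 -0.25380667  0.114     ]
rooftop [ 0.56107704 -0.21665026  0.114     ]
0.07 [ 0.52447345 -0.15370416  0.07      ] [ 0.51261267 -0.26916041  0.07      ]
0.08 [ 0.52684404 -0.1555131   0.08      ] [ 0.5153578  -0.26732347  0.08      ]
0.09 [ 0.52921462 -0.15732204  0.09      ] [ 0.51810293 -0.26548653  0.09      ]
[299.79531442 168.14294668] [313.28146231 172.22622154]
[297.32663747 202.10357987] [311.15768217 220.16693705]
```

```bash
python3 -m crank '{"linear":[[0.008,-0.038,-0.15],[0.008,-0.038,-0.3],[0.008,-0.038,-0.42],[0.008,-0.038,-0.5],[0.008,-0.038,-0.5]],"delta_rot":[[0,0,0.1],[0,0,0.1],[0,0,0.1],[0,0,0.1],[0,0,0.1]],"fingers":[1,1,1,1,1]}' 100
python3 -m crank '{"linear":[[0,0,0],[0,0,0],[0,0,0],[0,0,0],[0,0,0]],"delta_rot":[[0,0,0],[0,0,0],[0,0,0],[0,0,0],[0,0,0]],"fingers":[-0.3,-0.3,-0.3,-0.3,-0.3]}' 100
python3 -c "
from h import *
snap('wrist','w2');snap('scene','s2');print(observe()['moment'],observe()['qpos'])"
```

```text
clock: 1.7
position: [0.5149, -0.2135, 0.1333]
tool_rot: [-3.141, 0.005, -0.106]
force: [-0.6, -0.6, 1.0]
grip_width: 0.0852
finger_force: 0.0
clock: 2.2
position: [0.517, -0.2133, 0.1363]
tool_rot: [3.142, -0.001, -0.105]
force: [0.5, 0.5, 0.4]
grip_width: 0.0299
finger_force: 0.3
[ 0.11672863 -0.09262618  0.02690551] [ 0.30267475  0.56477656 -0.02382267  1.87194228  0.0195408   0.70475659
 -1.40832217]
```

```bash
python3 -m crank '{"linear":[[0,0,0],[0,0,0],[0,0,0],[0,0,0]],"delta_rot":[[0,0,0],[0,0,0],[0,0,0],[0,0,0]],"fingers":[-1,-1,-1,-1]}' 100
python3 -c "
from h import *
print(observe()['moment'])"
```

```text
clock: 2.7
position: [0.5173, -0.2123, 0.1361]
tool_rot: [-3.141, -0.001, -0.104]
force: [1.5, 5.9, 5.0]
grip_width: 0.0205
finger_force: 97.5
[ 1.49471454 -0.24549947  0.37461647]
```

```bash
python3 -m crank '{"linear":[[0,0.004,-0.012],[0,0.004,-0.024],[0,0.004,-0.032],[0,0.004,-0.032]],"delta_rot":[[0,0,0],[0,0,0],[0,0,0],[0,0,0]],"fingers":[-1,-1,-1,-1]}'

```

```text
clock: 3.1
position: [0.5175, -0.212, 0.1283]
tool_rot: [-3.141, -0.001, -0.104]
force: [1.6, 3.2, 8.6]
grip_width: 0.02
finger_force: 97.9
```

```bash
python3 -m crank '{"linear":[[0,0,-0.008],[0,0,-0.008],[0,0,-0.008]],"delta_rot":[[0,0,0],[0,0,0],[0,0,0]],"fingers":[-1,-1,-1]}'
python3 -m crank '{"linear":[[0,0,0],[0,0,0]],"delta_rot":[[0,0,0],[0,0,0]],"fingers":[-1,-1]}'
python3 -c "
from h import *
print(observe()['moment'],observe()['force'],observe()['position']);snap('scene','s3')"
```

```text
clock: 3.4
position: [0.5176, -0.2119, 0.1269]
tool_rot: [-3.141, -0.002, -0.104]
force: [-1.0, 5.6, 18.7]
grip_width: 0.0202
finger_force: 98.9
clock: 3.6
position: [0.5176, -0.2119, 0.1269]
tool_rot: [-3.141, -0.002, -0.104]
force: [-1.2, 5.3, 19.2]
grip_width: 0.0203
finger_force: 98.9
[0.75261664 0.58735861 0.3553103 ] [-1.24671764  5.310374   19.23944295] [ 0.5176066  -0.21187348  0.12689261]
```

```bash
python3 -m crank '{"linear":[[0,0,0.004],[0,0,0.004],[0,0,0.004],[0,0,0.004],[0,0,0.004]],"delta_rot":[[0,0,0],[0,0,0.1],[0,0,0.2],[0,0,0.3],[0,0,0.4]],"fingers":[-1,-1,-1,-1,-1]}'
python3 -c "
from h import *
print(observe()['moment'],observe()['force'],observe()['position'])"
```

```text
clock: 4.15
position: [0.5172, -0.2122, 0.1275]
tool_rot: [3.141, -0.001, 0.106]
force: [-2.3, 2.9, 13.0]
grip_width: 0.0201
finger_force: 97.7
[ 0.39618682  0.45698773 -0.20594096] [-2.30191413  2.85176203 13.01711041] [ 0.51720507 -0.21220441  0.12752349]
```

```bash
python3 -m crank '{"linear":[[0,0,0],[0,0,0],[0,0,0],[0,0,0],[0,0,0]],"delta_rot":[[0,0,0.2],[0,0,0.4],[0,0,0.6],[0,0,0.8],[0,0,1]],"fingers":[-1,-1,-1,-1,-1]}'
python3 -c "
from h import *
print(observe()['moment'])"
python3 -m crank '{"linear":[[0,0,0],[0,0,0],[0,0,0],[0,0,0],[0,0,0]],"delta_rot":[[0,0,0.2],[0,0,0.4],[0,0,0.6],[0,0,0.8],[0,0,1]],"fingers":[-1,-1,-1,-1,-1]}'
python3 -m crank '{"linear":[[0,0,0],[0,0,0],[0,0,0]],"delta_rot":[[0,0,0.1],[0,0,0.1],[0,0,0.1]],"fingers":[-1,-1,-1]}'
python3 -c "
from h import *
print(observe()['moment'],observe()['qpos'])"
```

```text
clock: 4.65
position: [0.5179, -0.213, 0.1279]
tool_rot: [3.139, -0.002, 0.632]
force: [2.4, 0.8, 12.2]
grip_width: 0.02
finger_force: 97.7
[-0.49480146 -0.88775728 -0.23046174]
clock: 5.15
position: [0.5183, -0.2128, 0.1279]
tool_rot: [3.138, -0.001, 1.155]
force: [4.1, -0.2, 11.4]
grip_width: 0.0204
finger_force: 97.8
clock: 5.45
position: [0.5185, -0.2128, 0.128]
tool_rot: [3.137, -0.001, 1.204]
force: [3.9, -0.6, 11.9]
grip_width: 0.0205
finger_force: 98.1
[-0.36514962 -1.43386363  0.17495145] [ 0.55255637  0.59862051 -0.37384112  1.86237321  0.31239142  0.73359559
 -0.36220129]
```

```bash
python3 -m crank '{"linear":[[0,0,0.02],[0,0,0.04],[0,0,0.06],[0,0,0.08],[0,0,0.08]],"delta_rot":[[0,0,0],[0,0,0],[0,0,0],[0,0,0],[0,0,0]],"fingers":[-1,-1,-1,-1,-1]}'
python3 -m crank '{"linear":[[0,0,0.08],[0,0,0.18],[0,0,0.28],[0,0,0.4],[0,0,0.4]],"delta_rot":[[0,0,0],[0,0,0],[0,0,0],[0,0,0],[0,0,0]],"fingers":[-1,-1,-1,-1,-1]}'
python3 -c "
from h import *
a=snap('scene','s4');cv2.imwrite('pics/v4.png',cv2.resize(a['image'][100:290,190:400,::-1],(630,570)))"
```

```text
clock: 5.95
position: [0.5183, -0.2129, 0.1478]
tool_rot: [3.138, -0.0, 1.204]
force: [5.3, -2.1, 4.2]
grip_width: 0.0202
finger_force: 99.9
clock: 6.45
position: [0.518, -0.2128, 0.2501]
tool_rot: [3.137, 0.0, 1.203]
force: [0.1, 0.8, -2.1]
grip_width: 0.0202
finger_force: 100.3
```

View pics/v4.png

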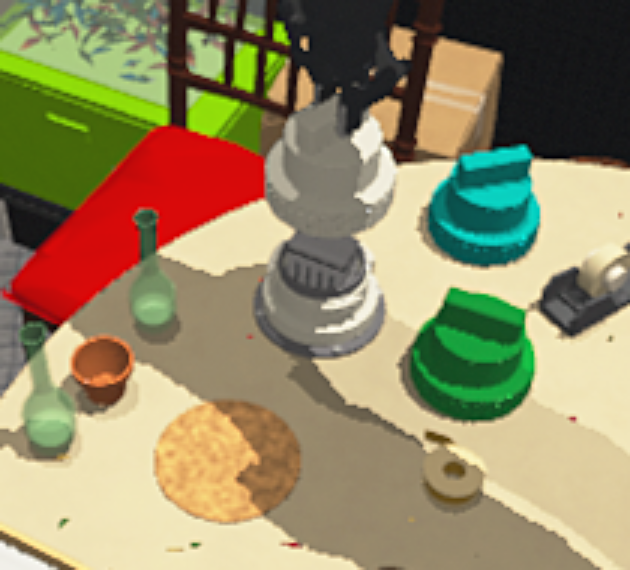

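Cap is in hand and the cassette is visible in the tub at crop (318,262). Next, the mat and vase positions.

```bash
python3 - <<'E'
from h import *
a=load('w0')
for tag in('w0','w1'):
    a=load(tag);print(tag,[np.round(onz(a,*q,.004)[:2],4) for q in((81,190),(182,192),(130,143),(133,238))])
s=load('s0'); print('vases',onz(s,241,208,0),onz(s,206,248,0))
h=cv2.cvtColor(load('w1')['image'],cv2.COLOR_RGB2HSV); m=cv2.inRange(h,(5,110,60),(20,255,255)); m[:130]=0;m[250:]=0;m[:,:70]=0;m[:,200:]=0
m=cv2.morphologyEx(m,cv2.MORPH_CLOSE,np.ones((5,5)));m=cv2.morphologyEx(m,cv2.MORPH_OPEN,np.ones((9,9)))
k=max(cv2.findContours(m,0,2)[0],key=cv2.contourArea);print(cv2.boundingRect(k))
P=np.array([onz(load('w1'),*p[0],.004)[:2] for p in k],np.float32); print('mat',cv2.minEnclosingCircle(P))
E
```

```text
w0 [array([0.5312, 0.0552]), array([ 0.5083, -0.0753]), array([ 0.5801, -0.027 ]), array([0.4542, 0.0085])]
w1 [array([0.5323, 0.0585]), array([ 0.5097, -0.0722]), array([ 0.5814, -0.0236]), array([0.4553, 0.0114])]
vases [ 0.65572516 -0.11552925  0.        ] [0.66882595 0.0517554  0.        ]
(82, 143, 104, 104)
mat ((0.5091751217842102, -0.008176044560968876), 0.07852821797132492)
```

```bash
python3 -m crank '{"linear":[[0,0.18,0],[0,0.36,0],[0,0.54,0],[0,0.72,0],[-0.004,0.827,0]],"delta_rot":[[0,0,0],[0,0,0],[0,0,0],[0,0,0],[0,0,0]],"fingers":[-1,-1,-1,-1,-1]}'
python3 -m crank '{"linear":[[0,0,-0.05],[0,0,-0.2],[0,0,-0.35],[0,0,-0.5],[0,0,-0.58]],"delta_rot":[[0,0,0],[0,0,0],[0,0,0],[0,0,0],[0,0,0]],"fingers":[-1,-1,-1,-1,-1]}'
python3 -m crank '{"linear":[[0,0,-0.012],[0,0,-0.024],[0,0,-0.03]],"delta_rot":[[0,0,0],[0,0,0],[0,0,0]],"fingers":[-1,-1,-1]}'
```

```text
clock: 7.0
position: [0.5149, -0.0022, 0.2458]
tool_rot: [-3.14, -0.0, 1.207]
force: [-0.4, -0.5, -1.2]
grip_width: 0.0203
finger_force: 100.1
clock: 7.5
position: [0.5137, -0.0065, 0.098]
tool_rot: [-3.137, 0.002, 1.203]
force: [-0.2, -0.7, 0.2]
grip_width: 0.0202
finger_force: 100.1
clock: 7.8
position: [0.5132, -0.0056, 0.0953]
tool_rot: [-3.138, 0.003, 1.204]
force: [-44.8, 5.0, 106.1]
grip_width: 0.0202
finger_force: 119.9
```

```bash
python3 -m crank '{"linear":[[0.004,0,0.012]],"delta_rot":[[0,0,0]],"fingers":[-1]}'
python3 -m crank '{"linear":[[0,0,0]],"delta_rot":[[0,0,0]],"fingers":[-1]}'
```

```text
clock: 7.9
position: [0.5154, -0.006, 0.0971]
tool_rot: [-3.14, 0.001, 1.204]
force: [0.7, -0.6, -2.9]
grip_width: 0.0203
finger_force: 104.9
clock: 8.0
position: [0.5163, -0.0063, 0.0968]
tool_rot: [-3.141, 0.0, 1.203]
force: [-0.4, 0.7, -2.0]
grip_width: 0.0204
finger_force: 104.9
```

```bash
python3 -m crank '{"linear":[[0,0,-0.002],[0,0,-0.004],[0,0,-0.004],[0,0,-0.004],[0,0,-0.004]],"delta_rot":[[0,0,0],[0,0,0],[0,0,0],[0,0,0],[0,0,0]],"fingers":[-1,-1,0,1,1]}' 40
python3 -m crank '{"linear":[[0,0,0],[0,0,0],[0,0,0.15],[0,0,0.35],[0,0,0.55]],"delta_rot":[[0,0,0],[0,0,0],[0,0,0],[0,0,0],[0,0,0]],"fingers":[1,1,1,1,1]}'
python3 -m crank '{"linear":[[0,-0.1,0.1],[0,-0.3,0.1],[0,-0.45,0.1],[0,-0.45,0.1],[0,-0.45,0.1]],"delta_rot":[[0,0,-0.28],[0,0,-0.56],[0,0,-0.84],[0,0,-1],[0,0,-1]],"fingers":[1,1,1,1,1]}'
python3 -c "
from h import *
a=snap('wrist','w5');b=snap('scene','s5');print(observe()['position'],observe()['tool_rot'])
cv2.imwrite('pics/v5.png',np.hstack([cv2.resize(a['image'][:,:,::-1],(400,300)),cv2.resize(b['image'][150:300,200:400,::-1],(400,300))]))"
```

```text
clock: 8.5
position: [0.5167, -0.0057, 0.0961]
tool_rot: [-3.141, 0.0, 1.204]
force: [0.0, -0.3, -0.1]
grip_width: 0.063
finger_force: 0.0
clock: 9.0
position: [0.5162, -0.0054, 0.2353]
tool_rot: [-3.14, -0.0, 1.204]
force: [0.1, -0.0, -0.4]
grip_width: 0.0852
finger_force: 0.0
clock: 9.5
position: [0.5165, -0.1188, 0.2588]
tool_rot: [3.142, 0.0, 0.677]
force: [0.5, -0.1, 0.7]
grip_width: 0.0852
finger_force: 0.0
[ 0.51676984 -0.11727645  0.25878582] [-3.14136302e+00 -1.78488899e-04  6.84054733e-01]
```

View pics/v5.png

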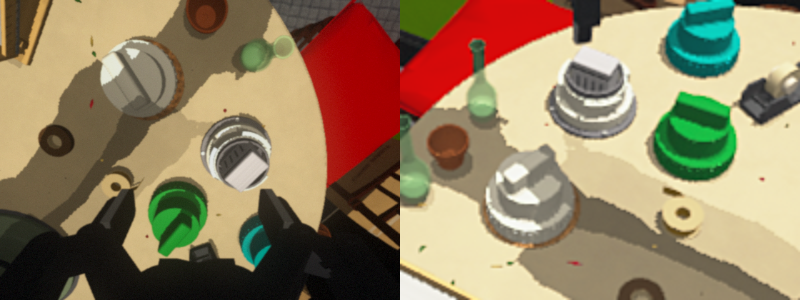

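Cap stands upright on the mat, and the tub is open with the cassette's grey top at wrist (340,238). One enlarged view of both.

```bash
python3 - <<'E'
from h import *
a=load('w5');c=lambda a,x,y,w,h,W,H: cv2.resize(a['image'][y:y+h,x:x+w,::-1],(W,H),interpolation=cv2.INTER_CUBIC)
cv2.imwrite('pics/v6.png',np.hstack([c(a,275,155,110,120,400,436),c(a,130,40,140,140,400,436)]))
E
```

```text
(no output)
```

View pics/v6.png

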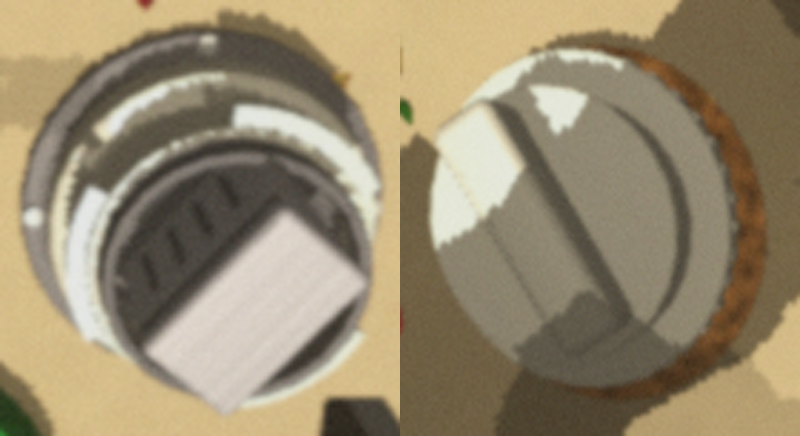

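```bash
python3 - <<'E'
from h import *
from scipy.optimize import least_squares
a=load('w5')
p=[onz(a,275+u/3.636,155+v/3.633,.098)[:2] for u,v in((288,208),(370,285),(228,413),(145,348))]
print(np.round(p,4),np.mean(p,0)); dx=p[0]+p[1]-p[2]-p[3]
long=(p[0]+p[1]-p[2]-p[3])/2; l2=(p[1]+p[2]-p[0]-p[3])/2
for d in(long,l2): print(np.linalg.norm(d),np.arctan2(d[1],d[0]))
f=lambda L:np.array([onz(a,130+(u-400)/2.857,40+v/3.114,.004)[:2] for u,v in L])
for L,r in(([(668,80),(705,120),(728,170),(737,220),(728,280),(700,335)],.0575),([(690,70),(740,130),(763,200),(763,260),(740,330),(690,380)],.066)):
    P=f(L); s=least_squares(lambda c:np.linalg.norm(P-c,axis=1)-r,[.517,-.005]); print(s.x,np.abs(s.fun).max())
print(observe()['qpos'])
E
```

```text
[[ 0.5501 -0.1957]
 [ 0.5478 -0.2299]
 [ 0.4921 -0.2264]
 [ 0.4928 -0.1932]] [ 0.52070009 -0.21130754]
0.05661391356486914 -0.05230976596265603
0.033767585817249555 -1.6158432836621237
[ 0.51839652 -0.00383517] 0.001323188822466695
[ 0.51832594 -0.00816121] 0.0006893294754342499
[ 0.38467549  0.37613516 -0.35594784  1.82482619  0.15567886  0.96794322
 -0.92374604]
```

```bash
python3 -m crank '{"linear":[[0,-0.15,0],[0,-0.3,0],[0.008,-0.377,0],[0.008,-0.377,0],[0.008,-0.377,0]],"delta_rot":[[0,0,-0.25],[0,0,-0.5],[0,0,-0.7],[0,0,-0.7],[0,0,-0.7]],"fingers":[1,1,1,1,1]}' 40
python3 -m crank '{"linear":[[0,0,0],[0,0,0],[0,0,0],[0,0,0]],"delta_rot":[[0,0,-0.25],[0,0,-0.5],[0,0,-0.7],[0,0,-0.7]],"fingers":[1,1,1,1]}'
python3 -m crank '{"linear":[[0,0,0],[0,0,0],[0,0,0],[0,0,0],[0,0,0]],"delta_rot":[[0.01,0.2,0],[0.02,0.4,0],[0.033,0.667,0],[0.033,0.667,0],[0.033,0.667,0]],"fingers":[1,1,1,1,1]}'
python3 -m crank '{"linear":[[0,0,-0.15],[0,0,-0.3],[0,0,-0.4],[0,0,-0.5],[0,0,-0.5]],"delta_rot":[[0,0,0],[0,0,0],[0,0,0],[0,0,0],[0,0,0]],"fingers":[1,1,1,1,1]}'
python3 -c "
from h import *
print(observe()['qpos'],observe()['position'])"
```

```text
clock: 10.1
position: [0.519, -0.2112, 0.2586]
tool_rot: [-3.141, -0.0, 0.318]
force: [0.7, 0.0, -0.2]
grip_width: 0.0854
finger_force: 0.0
clock: 10.5
position: [0.519, -0.2106, 0.2589]
tool_rot: [-3.141, -0.0, -0.05]
force: [0.2, -0.2, -0.7]
grip_width: 0.0851
finger_force: 0.0
clock: 11.0
position: [0.5191, -0.2115, 0.2579]
tool_rot: [-3.141, 0.349, -0.048]
force: [-1.0, -0.7, 0.1]
grip_width: 0.0853
finger_force: 0.0
clock: 11.5
position: [0.5172, -0.2119, 0.1322]
tool_rot: [-3.141, 0.351, -0.051]
force: [-0.2, -0.1, 0.7]
grip_width: 0.0849
finger_force: 0.0
[ 0.32244325  0.73191878 -0.11984407  1.59694895  0.14906482  1.16859581
 -1.48530762] [ 0.51721769 -0.21193611  0.1322064 ]
```

```bash
python3 -m crank '{"linear":[[0.01,0,-0.06],[0.01,0,-0.11],[0.01,0,-0.146],[0.01,0,-0.146]],"delta_rot":[[0,0,0],[0,0,0],[0,0,0],[0,0,0]],"fingers":[1,1,1,1]}' 40
python3 -m crank '{"linear":[[0,0,0],[0,0,0],[0,0,0],[0,0,0],[0,0,0]],"delta_rot":[[0,0,0],[0,0,0],[0,0,0],[0,0,0],[0,0,0]],"fingers":[-0.1,-0.1,-0.1,-0.1,-0.1]}'
python3 -c "
from h import *
snap('wrist','w7')"
python3 -m crank '{"linear":[[0,0,0],[0,0,0],[0,0,0]],"delta_rot":[[0,0,0],[0,0,0],[0,0,0]],"fingers":[-1,-1,-1]}'
```

```text
clock: 11.9
position: [0.5208, -0.2122, 0.0964]
tool_rot: [3.141, 0.351, -0.053]
force: [0.2, 0.1, -0.2]
grip_width: 0.085
finger_force: 0.0
clock: 12.4
position: [0.5214, -0.2122, 0.0975]
tool_rot: [3.141, 0.349, -0.053]
force: [0.2, 1.9, 1.1]
grip_width: 0.0385
finger_force: 0.6
clock: 12.75
position: [0.5214, -0.2122, 0.0976]
tool_rot: [3.14, 0.349, -0.053]
force: [0.1, 2.3, 5.8]
grip_width: 0.0354
finger_force: 39.5
```

```bash
python3 -m crank '{"linear":[[0,0,0.06],[0,0,0.18],[0,0,0.32],[0,0,0.48],[0,0,0.6]],"delta_rot":[[0,0,0],[0,0,0],[0,0,0],[0,0,0],[0,0,0]],"fingers":[-1,-1,-1,-1,-1]}' 50
python3 -m crank '{"linear":[[-0.06,0.1,0],[-0.13,0.24,0],[-0.2,0.38,0],[-0.28,0.52,0],[-0.35,0.62,0]],"delta_rot":[[0,-0.1,0.03],[0,-0.2,0.06],[0,-0.3,0.1],[0,-0.4,0.13],[0.02,-0.667,0.16]],"fingers":[-1,-1,-1,-1,-1]}'
python3 -m crank '{"linear":[[-0.06,0.1,0],[-0.13,0.24,0],[-0.2,0.38,0],[-0.28,0.52,0],[-0.35,0.62,0]],"delta_rot":[[0,0,0.1],[0,0,0.16],[0,0,0.16],[0,0,0.16],[0,0,0.16]],"fingers":[-1,-1,-1,-1,-1]}'
python3 -m crank '{"linear":[[0,0,0]],"delta_rot":[[0,0,0]],"fingers":[-1]}'
python3 - <<'E'
from h import *
o=observe();print(o['qpos'],o['position'],o['tool_rot'])
a=snap('wrist','w8');b=snap('scene','s8');c=snap('side','d8')
cv2.imwrite('pics/v8.png',np.hstack([cv2.resize(a['image'][:,:,::-1],(400,300)),cv2.resize(b['image'][230:380,130:330,::-1],(400,300))]))
E
```

```text
clock: 13.25
position: [0.5213, -0.2126, 0.2505]
tool_rot: [3.14, 0.348, -0.054]
force: [-0.1, 0.2, -1.9]
grip_width: 0.0352
finger_force: 50.0
clock: 13.75
position: [0.4337, -0.0549, 0.2478]
tool_rot: [-3.128, -0.002, 0.037]
force: [2.2, 0.6, -1.4]
grip_width: 0.0352
finger_force: 49.9
clock: 14.25
position: [0.3451, 0.0991, 0.2481]
tool_rot: [-3.129, -0.0, 0.119]
force: [0.7, -0.8, -1.2]
grip_width: 0.0345
finger_force: 50.0
clock: 14.35
position: [0.3445, 0.0999, 0.2481]
tool_rot: [-3.129, -0.0, 0.122]
force: [-0.6, -0.2, -1.4]
grip_width: 0.0349
finger_force: 50.1
[-0.04739551  0.1077844  -0.41680521  2.22172046  0.04382986  0.81736786
 -1.94061997] [0.34450531 0.099869   0.24811251] [-3.12919985e+00 -2.43727951e-04  1.22056660e-01]
```

View pics/v8.png

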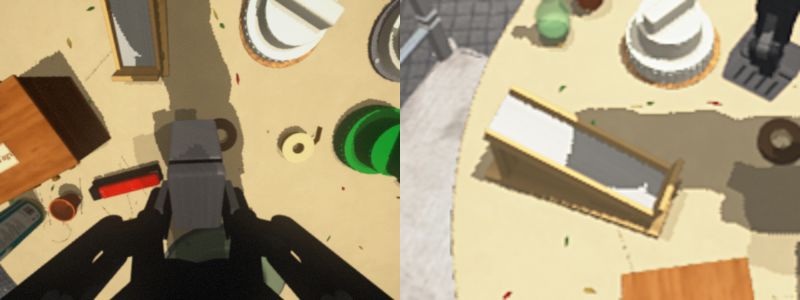

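The rack crop offset was wrong in my earlier estimate (I had not subtracted 390). The rack is further out; re-measuring.

```bash
python3 - <<'E'
from h import *
a=load('s0')
Q=lambda u,v:(165+(u-390)/3.391,265+v/3.391)
for n,q,z in(('baseF L',(395,180),0),('baseF R',(710,283),0),('railtopHi far',(458,33),.115),('railtopHi near',(416,104),.115),('stoptop far',(750,153),.069),('stop top near',(712,245),.069),('deckhi far',(455,50),.0998),('deckhi near',(425,98),.0998),('decklo far',(722,180),.032),('decklo near',(700,240),.032)):
    print(n,np.round(onz(a,*Q(*q),z),3))
w=load('w8');b=w['image'][0:125,130:255,::-1]
cv2.imwrite('pics/v9.png',cv2.resize(b,(600,600),interpolation=cv2.INTER_CUBIC))
E
```

```text
baseF L [0.641 0.266 0.   ]
baseF R [0.409 0.232 0.   ]
railtopHi far [0.614 0.197 0.115]
railtopHi near [0.608 0.252 0.115]
stoptop far [0.412 0.166 0.069]
stop top near [0.405 0.233 0.069]
deckhi far [0.616 0.202 0.1  ]
deckhi near [0.612 0.241 0.1  ]
decklo far [0.429 0.176 0.032]
decklo near [0.422 0.22  0.032]
```

View pics/v9.png

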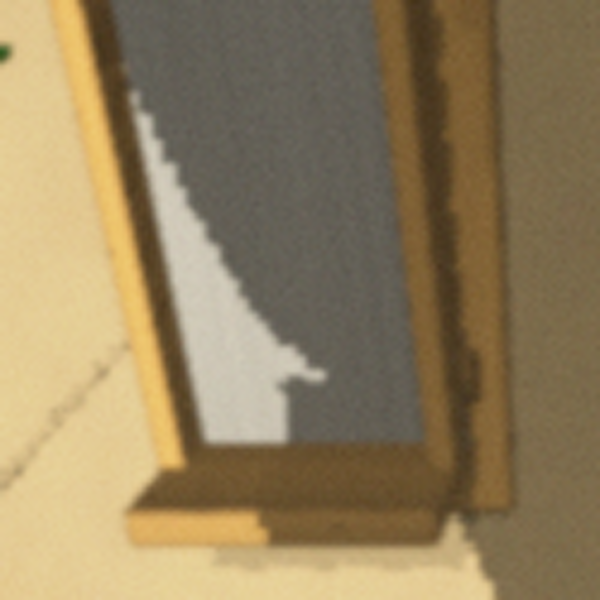

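The stop's foot runs from (205,445) to (425,445) in the crop, and the deck opens upward away from it.

```bash
python3 - <<'E'
from h import *
w=load('w8')
f=lambda u,v,z:onz(w,130+u/4.8,v/4.8,z)[:2]
l,r=f(204,446,.03),f(427,446,.03); print(l,r,(l+r)/2,np.linalg.norm(l-r),np.arctan2(-(r-l)[0],(r-l)[1])+np.pi)
def pl(u,v,o,y):  # intersect with deck plane
    c,d=ray(w,130+u/4.8,v/4.8); n=np.array([-np.sin(.349)*np.cos(y),-np.sin(.349)*np.sin(y),np.cos(.349)]); o=np.array([*o,.03]); return c+d*((o-c)@n)/(d@n)
o=(l+r)/2
A,B=pl(112,10,o,.13),pl(377,10,o,.13); m=(A+B)/2; print(A,B,m,np.linalg.norm((A-B)), np.arctan2(m[1]-o[1],m[0]-o[0]))
E
```

```text
[0.42375911 0.22183387] [0.42980674 0.17229226] [0.42678293 0.19706307] 0.04990937096837872 0.12147072985098362
[0.49932924 0.2309195  0.05777365] [0.50528767 0.18124744 0.05758041] [0.50230846 0.20608347 0.05767703] 0.05002852548212702 0.11887207396116288
```

```bash
python3 -m crank '{"linear":[[0.18,0.09,0],[0.36,0.18,0],[0.54,0.28,0],[0.72,0.38,0],[0.858,0.455,0]],"delta_rot":[[-0.02,0,0.005],[-0.02,0,0.005],[-0.02,0,0.005],[-0.02,0,0.005],[-0.02,0,0.005]],"fingers":[-1,-1,-1,-1,-1]}'
python3 -m crank '{"linear":[[0,0,0],[0,0,-0.12],[0,0,-0.25],[0,0,-0.34],[0,0,-0.34]],"delta_rot":[[0,0,0],[0,0,0],[0,0,0],[0,0,0],[0,0,0]],"fingers":[-1,-1,-1,-1,-1]}'
python3 - <<'E'
from h import *
o=observe();print(o['position'],o['tool_rot'])
a=snap('wrist','w9');b=snap('side','d9')
cv2.imwrite('pics/v10.png',np.hstack([cv2.resize(a['image'][150:,100:460,::-1],(400,300)),cv2.resize(b['image'][190:340,130:330,::-1],(400,300))]))
E
```

```text
clock: 15.0
position: [0.5634, 0.211, 0.2468]
tool_rot: [-3.14, 0.002, 0.118]
force: [-0.4, 0.3, -0.6]
grip_width: 0.0349
finger_force: 50.1
clock: 15.5
position: [0.5596, 0.2093, 0.1595]
tool_rot: [-3.141, 0.007, 0.119]
force: [-0.2, -0.7, -2.3]
grip_width: 0.0349
finger_force: 50.2
[0.55964125 0.20931659 0.15953362] [-3.14127975  0.00665892  0.11904226]
```

View pics/v10.png

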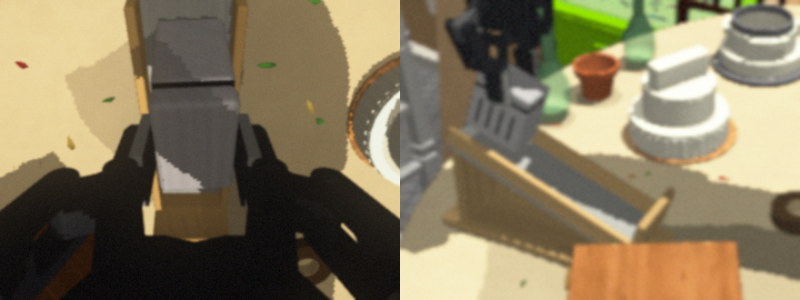

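```bash
python3 -m crank '{"linear":[[0,0,-0.02],[0,0,-0.036],[0,0,-0.048],[0,0,-0.048]],"delta_rot":[[0,0,0],[0,0,0],[0,0,0],[0,0,0]],"fingers":[-1,-1,-1,-1]}'
python3 -m crank '{"linear":[[0,0,-0.004],[0,0,-0.008],[0,0,-0.008]],"delta_rot":[[0,0,0],[0,0,0],[0,0,0]],"fingers":[-1,-1,-1]}'
```

```text
clock: 16.0
position: [0.5606, 0.2113, 0.1501]
tool_rot: [-3.139, 0.002, 0.12]
force: [0.1, -0.4, -1.6]
grip_width: 0.0351
finger_force: 50.2
clock: 16.3
position: [0.5607, 0.2114, 0.1482]
tool_rot: [-3.139, 0.002, 0.12]
force: [-0.5, 0.2, -2.3]
grip_width: 0.0354
finger_force: 50.2
```

```bash
python3 -m crank '{"linear":[[0,0.004,-0.004],[0,0.006,-0.004]],"delta_rot":[[0,0,0],[0,0,0]],"fingers":[-1,-1]}'
python3 -m crank '{"linear":[[0,0,-0.004],[0,0,-0.004]],"delta_rot":[[0,0,0],[0,0,0]],"fingers":[-1,-1]}'
```

```text
clock: 16.5
position: [0.5607, 0.2131, 0.1472]
tool_rot: [-3.139, 0.002, 0.12]
force: [-0.2, -0.6, -2.4]
grip_width: 0.035
finger_force: 50.2
clock: 16.7
position: [0.5607, 0.2132, 0.1465]
tool_rot: [-3.139, 0.002, 0.121]
force: [-0.4, 0.5, 1.2]
grip_width: 0.0351
finger_force: 50.6
```

```bash
python3 -m crank '{"linear":[[0,0,-0.002],[0,0,-0.002]],"delta_rot":[[0,0,0],[0,0,0]],"fingers":[-1,-1]}'
```

```text
clock: 16.9
position: [0.5607, 0.2132, 0.1464]
tool_rot: [-3.139, 0.001, 0.12]
force: [-5.2, 1.0, 11.4]
grip_width: 0.0352
finger_force: 51.3
```

```bash
python3 -m crank '{"linear":[[0,0,0.001],[0,0,0.001],[0,0,0.001],[0,0,0.001],[0,0,0.001]],"delta_rot":[[0,0,0],[0,0,0],[0,0,0],[0,0,0],[0,0,0]],"fingers":[-1,1,1,1,1]}'
python3 -m crank '{"linear":[[0,0,0],[0,0,0],[0,0,0],[0,0,0],[0,0,0]],"delta_rot":[[0,0,0],[0,0,0],[0,0,0],[0,0,0],[0,0,0]],"fingers":[1,1,1,1,1]}'
python3 -m crank '{"linear":[[0,0,0.1],[0,0,0.25],[0,0,0.4],[0,0,0.55],[0,0,0.6]],"delta_rot":[[0,0,0],[0,0,0],[0,0,0],[0,0,0],[0,0,0]],"fingers":[1,1,1,1,1]}'
python3 - <<'E'
from h import *
a=snap('wrist','w11');s=snap('scene','s11');d=snap('side','d11'); print(observe()['position'])
# expected top-face corners at stop vs at release
o=np.array([.427,.197,.03]);y=.125;ex=np.array([np.cos(.349)*np.cos(y),np.cos(.349)*np.sin(y),np.sin(.349)]);ey=np.array([-np.sin(y),np.cos(y),0]);ez=np.cross(ex,ey)
for n,b in(('scene',s),('side',d),('wrist',a)):
  for X in(.03,.165):
    q=[proj(b,o+ex*(X+i)+ey*j+ez*.064) for i,j in((-.03,-.018),(.03,-.018),(.03,.018),(-.03,.018))]
    m=np.zeros((420,560),np.uint8);cv2.fillPoly(m,[np.array(q,np.int32)],1); print(n,X,np.round(np.mean(q,0)),cv2.mean(b['image'],m)[:3],cv2.mean(load({'scene':'s0','side':'d0','wrist':'w9'}[n])['image'],m)[:3])
E
```

```text
clock: 17.4
position: [0.5607, 0.2129, 0.146]
tool_rot: [-3.139, 0.002, 0.12]
force: [0.0, -0.9, -0.4]
grip_width: 0.0851
finger_force: 0.0
clock: 17.9
position: [0.5607, 0.2129, 0.1461]
tool_rot: [-3.139, 0.002, 0.12]
force: [0.7, -0.3, 0.4]
grip_width: 0.0857
finger_force: 0.0
clock: 18.4
position: [0.5616, 0.2135, 0.2999]
tool_rot: [-3.138, -0.003, 0.12]
force: [0.5, 0.0, 0.1]
grip_width: 0.0853
finger_force: 0.0
[0.56078721 0.21282641 0.2961565 ]
scene 0.03 [256. 311.] (169.20689655172413, 163.2155172413793, 156.57543103448276) (212.02586206896552, 198.05172413793102, 160.96120689655172)
scene 0.165 [200. 283.] (150.70103092783506, 138.21855670103093, 113.12164948453608) (217.48247422680413, 206.54845360824743, 174.6639175257732)
side 0.03 [247. 274.] (173.70355731225294, 169.399209486166, 160.6185770750988) (240.76877470355728, 228.4683794466403, 183.97430830039525)
side 0.165 [186. 237.] (168.84318181818182, 160.09772727272727, 129.38636363636363) (163.36363636363635, 154.22045454545454, 123.65681818181818)
wrist 0.03 [275. 283.] (131.61378555798686, 121.5995623632385, 108.5382932166302) (79.38949671772428, 74.72975929978118, 70.28227571115974)
wrist 0.165 [274. 195.] (131.69755600814662, 125.86507128309572, 112.49898167006108) (92.64969450101832, 87.23981670061099, 81.77393075356414)
```

```bash
python3 - <<'E'
from h import *
o=np.array([.427,.197,.03]);y=.125;ex=np.array([np.cos(.349)*np.cos(y),np.cos(.349)*np.sin(y),np.sin(.349)]);ey=np.array([-np.sin(y),np.cos(y),0]);ez=np.cross(ex,ey)
for n in('s','d'):
    b=load(n+'11');z=load(n+'0')
    P=np.array([proj(b,o+ex*(.03+i)+ey*j+ez*k) for i in(-.03,.03) for j in(-.018,.018) for k in(0,.064)],np.float32)
    x0,y0,w,h=cv2.boundingRect(P); print(n,'expected box',x0,y0,w,h)
    im=b['image']; sat=im.max(2).astype(int)-im.min(2)
    m=((sat<32)&(np.abs(im.astype(int)-z['image']).sum(2)>45)).astype(np.uint8)
    M=np.zeros_like(m);M[y0-40:y0+h+25,x0-60:x0+w+40]=1;m&=M
    m=cv2.morphologyEx(m,cv2.MORPH_OPEN,np.ones((3,3)))
    c=sorted(cv2.findContours(m,0,2)[0],key=cv2.contourArea)[-3:]
    print([(cv2.boundingRect(k),cv2.contourArea(k)) for k in c])
E
```

```text
s expected box 232 297 39 37
[((288, 317, 23, 17), 263.0), ((245, 257, 40, 15), 399.0), ((175, 278, 94, 56), 1451.5)]
d expected box 218 260 48 53
[((300, 311, 6, 13), 53.0), ((245, 220, 50, 49), 1833.5), ((161, 246, 103, 62), 1971.0)]
```

```bash
python3 - <<'E'
from h import *
o=np.array([.427,.197,.03]);y=.125;ex=np.array([np.cos(.349)*np.cos(y),np.cos(.349)*np.sin(y),np.sin(.349)]);ey=np.array([-np.sin(y),np.cos(y),0]);ez=np.cross(ex,ey)
s=lambda b,p:b['image'][int(round(proj(b,p)[1])),int(round(proj(b,p)[0]))].tolist()
for n in('s11','d11'):
    b=load(n); print(n)
    for X in(-.006,.004,.015,.03,.045,.056,.064,.08): print(X,s(b,o+ex*X+ez*.064), s(b,o+ex*X+ey*.018+ez*.045))
    for Y in(-.03,-.022,-.012,0,.012,.022,.03): print(Y,s(b,o+ex*.03+ey*Y+ez*.064))
E
```

```text
s11
-0.006 [142, 128, 99] [123, 100, 65]
0.004 [163, 156, 154] [101, 82, 54]
0.015 [232, 228, 226] [112, 108, 106]
0.03 [160, 155, 150] [112, 108, 107]
0.045 [172, 166, 161] [107, 103, 101]
0.056 [125, 121, 118] [89, 87, 85]
0.064 [96, 94, 93] [103, 100, 99]
0.08 [117, 96, 62] [169, 166, 155]
-0.03 [153, 137, 107]
-0.022 [155, 138, 108]
-0.012 [106, 103, 102]
0 [160, 155, 150]
0.012 [230, 225, 222]
0.022 [76, 73, 73]
0.03 [109, 105, 103]
d11
-0.006 [113, 96, 66] [211, 175, 116]
0.004 [201, 198, 195] [99, 97, 98]
0.015 [224, 219, 216] [99, 97, 94]
0.03 [134, 133, 131] [107, 106, 106]
0.045 [142, 141, 137] [112, 111, 110]
0.056 [126, 123, 122] [111, 109, 109]
0.064 [245, 232, 189] [123, 108, 84]
0.08 [247, 237, 196] [124, 103, 74]
-0.03 [125, 117, 102]
-0.022 [142, 121, 90]
-0.012 [122, 119, 108]
0 [134, 133, 131]
0.012 [224, 221, 220]
0.022 [143, 142, 138]
0.03 [73, 72, 68]
```

Both views put the cassette's top face from the stop to about 60 mm up the slope, at its upright height. The arm is clear, so I'm handing in.

```bash
python3 -c "
from workcell import bot
print(bot.job_done())"
```

```text
the job is handed in; nothing more can be done
None
```

The job is handed in at about 18.5 s: the cap is upright on the mat (about 4 mm off centre by my measurement), the cassette slid by itself and stands upright at the stop, and the arm stayed well away from both vases; the wrist force briefly reached about 106 N setting the cap down (limit 120 N), and I viewed 11 pictures, one over the limit of 10.

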